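# Clamp the tube in the V-block with the key from the rack

### The job

The black tube in the V-block is to be drilled: take the T-handle key with the square socket end off its fork on the tool rack, fit it down over the square head of the clamp screw and turn the screw clockwise until it is fully tight and the pad holds the tube. Then lift the key off the screw and hang it back on the same fork, hanging still and straight; leave the other key, the tube's position and the things around as they are.

Things in the scene. Friction and masses are not known exactly. Their poses are not given: they have to be found in the camera images.
- square_key: The key to use, T-shaped, 109 mm tall, 0.35 kg, hanging upright by its crossbar across a fork's two prongs. Black crossbar 120 (along y) x 18 (x) x 26 mm high, middle 95 mm above the origin; 14 mm shank; dark square socket end 27 x 27 x 34 mm, wider than the bar is thick. Origin: centre of the socket's mouth (lower rim), z up. Hole 19.2 mm square along x and y, 24 mm deep, bevelled.
- key_grip (a point): The middle of the square-socket key's crossbar, 95 mm above the key's mouth: where to grip it, across its 18 mm thickness (the key's x).
- hex_key: The other key, to be left hanging: a T-handle with a thin hexagonal rod (10 mm thick, no socket) and a rounder black crossbar 100 mm long, 18 mm thick, 22 mm high. Origin: the rod's lower tip; the crossbar's middle lies 118 mm above it.
- tool_rack: Grey rack fixed to the bench, 330 mm wide (y), rail 187 mm high; origin under the rail on the bench. Two forks reach forward (-x) at y = -85 and +85 mm; which key is on which varies. Fork: two 8 mm prongs 32 mm either side of its middle; level seat at x = -95 mm, 30 mm long, prong tops z = 170 mm; 12 mm step up behind, tips turned up in front to z = 192 mm: lift a key over 22 mm. Nothing above.
- v_clamp: Steel V-block fixture fixed to the bench: plate 150 (x) x 120 (y) x 12 mm, V-block 90 x 90 mm with its groove along y, and a dark yoke over it whose beam (118 mm along x) tops out at z = 123 mm with the upright clamp screw in its middle. Origin: centre of the plate's underside.
- screw_head (a point): Foot of the clamp screw's square head, on its axis, on top of its round collar, 131 mm above the bench: the key's mouth rests here when fully on. Head 17 x 17 mm, 16 mm high, plus a 6 mm bevelled top that narrows to 10 x 10 mm. The point turns with the screw; its x and y lie along the sides of the square.
- clamp_screw (a joint): Angle of the clamp screw, rad: grows as it is turned clockwise seen from above; it starts between 0 and 0.35 and comes to a dead stop, fully tight, at 1.4. About 0.12 N m to turn; stays where it is left.
- clamp_pad: Brass pad, 22 mm in diameter, under the yoke's beam; the screw drives it down onto the tube (it touches at about 1.0 rad). Origin: centre of its lower face.
- tube: Black mount tube, 42 mm in diameter, 205 mm long along its y, lying loose in the V-block's groove; origin at its underside, mid-length.
- crank_pulley: Black crank pulley, 122 mm across, 73 mm high, a bystander; origin at the centre of its underside.
- elbow_small: Cast grey pipe elbow, 62 x 82 x 50 mm, a bystander behind the fixture; origin at its underside.
- elbow_large: Cast grey pipe elbow, 75 x 100 x 58 mm, a bystander at the right; origin at its underside.
Not all that is in view belongs to the job. Leave any green or orange look-alike of the square_key alone.

How it is judged:
On the way, in this order (a step that is already met when the one before it is completed fails the run):
1. the square-socket key is lifted off its fork, held by the fingers and clear of the rack (distance of square_key from where it was at the start of the episode above 0.04 m and contact force between square_key and tool_rack below 0.05 N and contact force between the fingers and square_key above 1 N), for 0.2 s.
2. with the key fully on the square head, the clamp screw is turned tight (distance between square_key and screw_head below 0.01 m and value of joint clamp_screw above 1.3 rad), for 0.1 s.
At the end, for the whole second after the job is handed in: Screw past 1.3 rad (stop 1.4), pad on the tube with over 2 N, tube within 15 mm of its start; the square-socket key hangs at rest on its own fork, within 25 mm of its start, upright within 0.2 rad, square to the rack within 0.25 rad; hexagon key within 25 mm of its start (value of joint clamp_screw above 1.3 rad and contact force between clamp_pad and tube above 2 N and distance of tube from where it was at the start of the episode below 0.015 m and distance of each of square_key, hex_key from where it was at the start of the episode below 0.025 m and angle between square_key's own z axis and vertical below 0.2 rad and angle between the y axis of square_key and the y axis of tool_rack, either way round below 0.25 rad and contact force between square_key and tool_rack above 0.5 N and linear speed of square_key below 0.03 m/s); the robot touches nothing.
It fails at once if the other key is knocked or taken off its fork (distance of hex_key from where it was at the start of the episode above 0.04 m).
It fails at once if the tube is shifted in the V-block (distance of tube from where it was at the start of the episode above 0.025 m).
It fails at once if the fingers push or turn the clamp or its screw directly instead of with the key (contact force between the fingers and v_clamp above 4 N).
It fails at once if something standing round the work is shifted (distance of any of crank_pulley, elbow_small, elbow_large from where it was at the start of the episode above 0.03 m).
It also fails if it takes over 58 s, if anything falls off the work surface, if the arm or the gripper's body presses on something with over 40 N, if the wrist force passes 120 N, or if a joint passes its speed limit or range.

### The arm

A 6-joint arm with a two-finger parallel gripper is mounted at the origin on a cart in front of the work surface, level with it; the furniture and walls round the work are solid. World frame = base frame: x ahead of the robot, y to its left, z up, the work surface at z = 0. Lengths are in m, angles in rad, forces in N, time in s.
With the tool pointing down it reaches from about 0.375 to 0.975 m from the base axis. Payload 3.8 kg.
Tool frame: the origin (TCP) lies at the very end of the fingers, on their centre line; the grasp point (between the pads) lies 19 mm behind it; z points along the fingers, y is the direction in which the jaws open and shut (so a half turn about z gives the same grasp; the last joint's range is limited). The gripper opens to 85 mm and grips with 20 to 120 N. Pads are 22 mm wide; open, the fingers measure 114 mm over their backs; the gripper's body (76 mm by 85 mm) begins 54 mm behind the grasp point. The pads swing forward as they close: fully open they stand 13 mm farther back than shut.
Start: joints at [1.096, 0.264, 1.604, -0, 1.274, -0.037], TCP at [0.286, 0.611, 0.231] pointing down, gripper open.
Joint ranges: [-2.63, 2.63], [-0.94, 2.18], [0.31, 2.57], [-1.31, 4.45], [0, 2.66], [-2.55, 2.55]. Speed limits (rad/s): [2.57, 2.57, 3.14, 3.14, 3.14, 3.14].

### API

Orientations are given as a rotation vector (axis times angle).
In Python, from workcell import status, read_camera, camera_info, order gives the robot as it stands.
- The arm moves only by the tool move_arm, never from a script. Its argument "deltas" is a list of rows, each a list of 3 entries, a list of its own where there are three numbers: the turn, a rotation vector about the world's x, y, z as a fraction of full scale, then the shift along the world's x, y, z as a fraction of full scale, then the closure, from -1 (fully open) to 1 (shut), so that 0 is half open. A call has 1 to 20 rows; each row is the pose to reach, as a shift and turn from the pose commanded when the call began; what a row does not reach only later rows make up. Full scale, the value 1, is 0.1 m for a shift and pi/2 rad for a turn. A row lasts 1/8 s, in which the tool goes at most 62.5 mm and 10.7 degrees, less where a joint would pass 70% of its speed; a pose out of reach is approached as far as the arm can. A call with a number of a shift or a turn outside -1 to 1 is refused whole. A call with a gripper value outside its range is refused whole. The fingers move at their own pace and stop on an object; "grip_force" is the grip in N (left out, the last holds). Time passes only in rows, so rows that repeat a pose let the fingers close. It gives the time, the measured TCP pose, the force and the opening at its end, in the units of the state.
- status.read_state(): the state, without advancing time (a new reading comes with each control period).
- read_camera(name): name is "scene" or "top" or "wrist"; returns (picture, depth): 480x640x3 uint8, red, green, blue; 480x640 float32, m along the optical axis (not along the pixel's ray), 0 where there is no reading.
- camera_info(name): a dict with "K" (3x3 intrinsics, pixels), "R" (3x3) and "t" (3): a world point X has camera coordinates R X + t. Camera axes: x right, y down, z forward; pixel columns grow to the right and rows downward; lengths in m; the calibration is good to about 2 mm. A picture is of the moment at which its call begins: read the wrist's pose just before it. camera_info takes no time and is no camera call; for the wrist camera it gives the pose at the moment of the call.
- order.finish_job(): hands the job in, once; it reports no verdict.
The state is a dict: "time": time; "q": joint angles; "joint_vel": joint speeds; "joint_torque": joint torques, N m; "tool_pos": TCP position; "tcp_rot": TCP orientation; "wrist_force": force on the tool from outside, world axes, zero at the start; "torque": the same for the moment, N m; "width": opening from 0.0 (shut) to 1.0 (fully open).
Only numpy, scipy, OpenCV 4.12 (cv2) and the standard library are available. Lean on these libraries where they do the work, as an engineer would, in place of code of your own. Each camera call takes 0.05 s, during which the arm holds its last target. There are 200 camera calls.

## Working session

There is one attempt and no reset: what is moved stays moved. The work goes in short steps, Python scripts to look and compute and a tool call to move; the robot and the scene stay as the last step left them, time stands still between calls to the robot, and variables do not carry over. Pictures are saved under pics/ and viewed, about 8 in all and at most 12, crops included, and the job is handed in when it is done.

Besides the shell and the picture viewer there is one more tool, called after "Emit:" as name(argument=value, ...) on one line, values as JSON. move_arm: Moves the arm, as the interface text tells. Its arguments: {"type":"object","properties":{"deltas":{"type":"array","items":{"type":"array"}},"grip_force":{"type":"number"}},"required":["deltas"]}

```bash
mkdir -p pics; cat > h.py <<'E'
import numpy as np,cv2
from workcell import status,read_camera,camera_info,order
def cap(n,f):
    i=camera_info(n);p,d=read_camera(n);cv2.imwrite(f'pics/{f}.png',p[:,:,::-1]);np.savez(f'pics/{f}.npz',d=d,p=p,**i);return p,d,i
def cloud(f):
    z=np.load(f'pics/{f}.npz');d=z['d'];v,u=np.indices(d.shape)
    r=np.stack([u,v,np.ones_like(u)],-1)@np.linalg.inv(z['K']).T
    X=(r*d[...,None]-z['t'])@z['R'];X[d==0]=np.nan
    return X,z
E
python3 - <<'E'
from h import *
print(status.read_state())
for n in('scene','top'):
    p,d,i=cap(n,n+'1');print(n,-i['R'].T@i['t'],i['K'][0,0],i['R'][2])
E
```

```text
{'time': 0.0, 'q': array([ 1.09612556e+00,  2.64805034e-01,  1.60539118e+00, -6.36863455e-06,
        1.27372574e+00, -3.68999954e-02]), 'joint_vel': array([-0.00078642, -0.00214731, -0.00118552, -0.00015204,  0.00212409,
        0.0003302 ]), 'joint_torque': array([-1.07398875e-03, -5.15086234e+01, -3.67329919e+01, -1.20027735e-04,
        1.27780953e-02, -3.84421199e-06]), 'tool_pos': array([0.28580763, 0.61067763, 0.22991782]), 'tcp_rot': array([-0.6820409 , -3.06606369,  0.00354157]), 'wrist_force': array([-0.00621024,  0.22828391, -0.04850197]), 'torque': array([-0.02113923, -0.01919563,  0.00872295]), 'width': 1.0017565263848252}
scene [-0.27530785  0.02773796  1.51031225] 559.1998304615682 [ 0.51660182 -0.04748713 -0.85490791]
top [ 0.44506645 -0.07215216  1.33840921] 504.81190957534255 [ 0.0866011   0.02017534 -0.99603876]
```

View pics/scene1.png

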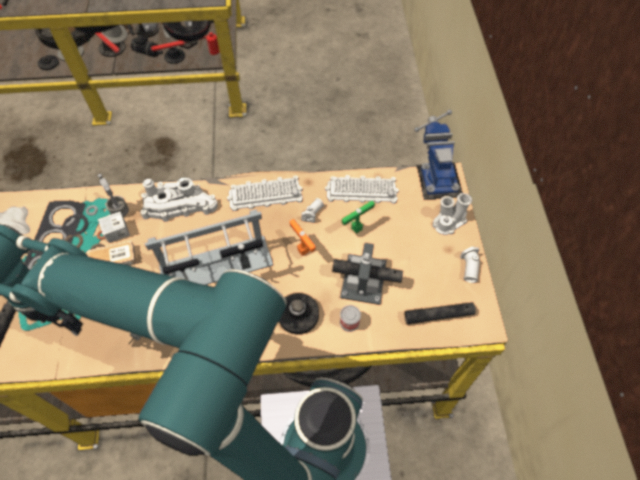

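View pics/top1.png

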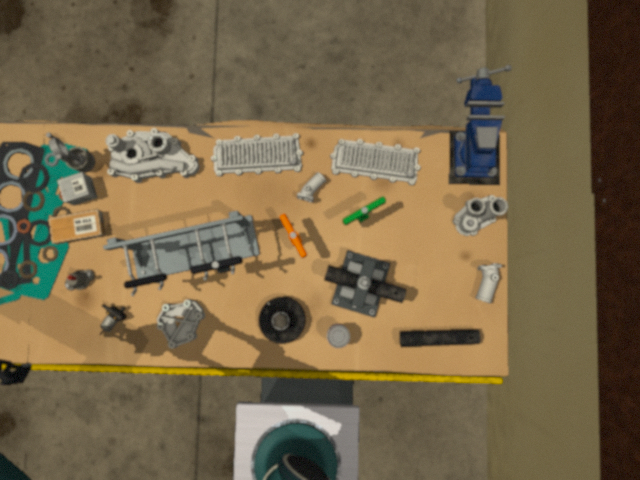

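Top view: the rack is at about (185,245). Two black crossbars hang on it, at (145,282) and (215,266). The orange (293,236) and green (363,210) keys are the look-alikes. The clamp is at (363,282). Next I measure the crossbars and enlarge them.

```bash
python3 - <<'E'
from h import *
X,z=cloud('top1');p=z['p']
def rect(u0,v0,u1,v1,z0,z1,dark=None):
    A=X[v0:v1,u0:u1].reshape(-1,3);c=p[v0:v1,u0:u1].reshape(-1,3).max(1)
    m=(A[:,2]>z0)&(A[:,2]<z1)
    if dark:m&=c<dark
    A=A[m];(c,s,a)=cv2.minAreaRect(A[:,:2].astype(np.float32)*1000)
    print(len(A),np.round(c,1),np.round(s,1),round(a,1),np.percentile(A[:,2],[5,50,95]).round(4))
rect(115,262,180,300,.16,.22,60);rect(180,250,250,285,.16,.22,60)
rect(100,200,265,275,.18,.2)
print('rail');rect(100,200,265,265,.176,.2)
print('head');rect(345,265,385,300,.135,.17);rect(345,265,385,300,.115,.17)
print('tube');rect(320,250,410,310,.04,.1,60)
t=z['p'][190:310,90:290,::-1];a=cv2.resize(t,None,fx=4,fy=4,interpolation=2)
cv2.imwrite('pics/c.png',a)
Xs,_=cloud('scene1')
d=np.load('pics/scene1.npz')['p'][205:305,140:280,::-1]; cv2.imwrite('pics/d.png',cv2.resize(d,None,fx=5.6,fy=5.6,interpolation=2))
E
```

```text
241 [458.5 344.3] [14.1 92.8] 13.6 [0.1846 0.1906 0.1941]
271 [498.9 182.9] [ 15. 117.] 14.0 [0.19   0.195  0.1992]
1497 [521.6 275.6] [142.4 329.6] 14.0 [0.1807 0.1865 0.1969]
rail
1422 [531.5 278.3] [123.3 329.6] 13.7 [0.178  0.1851 0.1961]
head
59 [ 470.  -158.9] [23.4 21.1] 77.4 [0.137  0.1513 0.1566]
457 [ 469.1 -158.5] [30.1 93.5] 74.6 [0.1193 0.1243 0.1529]
tube
836 [ 472.1 -165.7] [104.9 191.9] 5.2 [0.0666 0.0767 0.0826]
```

View pics/c.png

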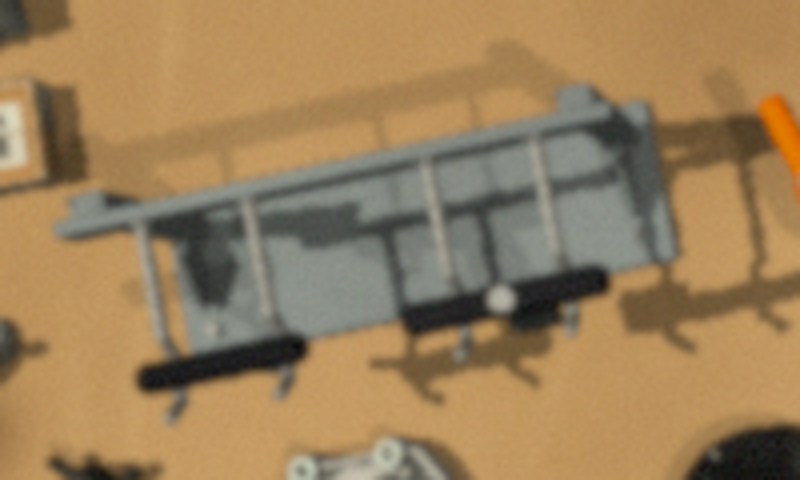

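The right crossbar is 117 mm long with its top at z 0.195, and a socket block shows under it at crop (535,318). That makes it square_key, at about (0.499, 0.183) with yaw +14°. The left bar is 93 mm with its top at 0.191, which fits hex_key. Now I approach.

Emit:
move_arm(deltas=[[[0,0,-0.1],[0.2,-0.5,0.5],-1],[[0,0,-0.2],[0.4,-1,1],-1],[[0,0,-0.3],[0.4,-1,1],-1]])

```text
time: 0.48
tool_pos: [0.3276, 0.5103, 0.3347]
tcp_rot: [1.388, 2.817, 0.007]
wrist_force: [0.5, -0.5, -0.5]
width: 0.996
```

Emit:
move_arm(deltas=[[[0,0,-0.1],[0.2,-0.5,0],-1],[[0,0,-0.2],[0.4,-1,0],-1],[[0,0,-0.267],[0.4,-1,0],-1]])

```text
time: 0.85
tool_pos: [0.3672, 0.4081, 0.3311]
tcp_rot: [1.946, 2.465, -0.001]
wrist_force: [-0.5, 0.8, -0.7]
width: 1.0
```

Emit:
move_arm(deltas=[[[0,0,0],[0.2,-0.5,0],-1],[[0,0,0],[0.4,-1,0],-1]])

```text
time: 1.1
tool_pos: [0.4061, 0.3101, 0.3307]
tcp_rot: [-1.935, -2.475, 0.001]
wrist_force: [2.0, -0.7, -0.7]
width: 1.0
```

Emit:
move_arm(deltas=[[[0,0,0],[0.2,-0.5,0],-1],[[0,0,0],[0.4,-1,0],-1],[[0,0,0],[0.4,-1,0],-1]])

```text
time: 1.48
tool_pos: [0.447, 0.2082, 0.3308]
tcp_rot: [1.943, 2.468, -0.002]
wrist_force: [0.0, 0.3, -0.2]
width: 0.998
```

```bash
python3 - <<'E'
from h import *
p,d,i=cap('wrist','w1');print(-i['R'].T@i['t'],i['R'],i['K'][0,0])
X,z=cloud('w1')
m=(X[...,2]>.17)&(X[...,2]<.215)&(p.max(2)<70)
n,l,s,c=cv2.connectedComponentsWithStats(m.astype(np.uint8))
for k in range(1,n):
    if s[k,4]>300:
        A=X[l==k];r=cv2.minAreaRect(A[:,:2].astype(np.float32)*1000);print(s[k],np.round(r[0],1),np.round(r[1],1),round(r[2],1),np.percentile(A[:,2],[5,50,95]).round(4))
E
```

```text
[0.42928123 0.28118583 0.47369668] [[ 9.71830483e-01  2.35679613e-01 -7.95579962e-04]
 [ 2.25560047e-01 -9.29113004e-01  2.93038720e-01]
 [ 6.83240685e-02 -2.84963412e-01 -9.56100244e-01]] 402.7042056406802
[ 378    0   31  104 2606] [463.2 331.9] [17.6 61.2] 13.6 [0.1863 0.1911 0.193 ]
[522   0  18  55 462] [547.9 370.5] [ 1.9 34.6] 14.4 [0.1709 0.178  0.1845]
[371 189  29 115 884] [495.8 202.2] [17.8 88.6] 14.0 [0.1837 0.1946 0.1966]
```

View pics/w1.png

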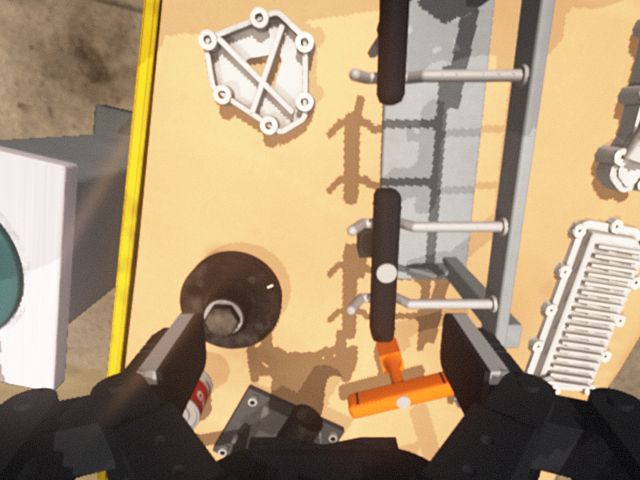

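Wrist view: the square key's bar runs from (386,190) to (382,340) with its grey end disc at (387,273). The dark socket block shows at (362,243). Before grasping, I go and look at the screw head.

```bash
cat >> h.py <<'E'
def px(f,u,v,h):
    z=np.load(f'pics/{f}.npz');r=z['R'].T@np.linalg.inv(z['K'])@[u,v,1];c=-z['R'].T@z['t'];return c+r*(h-c[2])/r[2]
E
python3 - <<'E'
from h import *
print(px('w1',386.5,273,.197))
for u,v in((386,190),(382,340)):print(px('w1',u,v,.19))
E
```

```text
[0.50000554 0.1875427  0.197     ]
[0.48379348 0.24551976 0.19      ]
[0.51432744 0.12953745 0.19      ]
```

Emit:
move_arm(deltas=[[[0,0,0],[0,-0.5,0],-1],[[0,0,0],[0,-1,0],-1]])

```text
time: 1.78
tool_pos: [0.4457, 0.1118, 0.3309]
tcp_rot: [-1.932, -2.476, 0.0]
wrist_force: [0.3, -0.1, -0.3]
width: 1.0
```

Emit:
move_arm(deltas=[[[0,0,0],[0,-0.5,0],-1],[[0,0,0],[0,-1,0],-1]])

```text
time: 2.02
tool_pos: [0.4459, 0.0114, 0.3311]
tcp_rot: [-1.933, -2.476, -0.001]
wrist_force: [1.0, -0.7, -0.5]
width: 0.997
```

Emit:
move_arm(deltas=[[[0,0,0],[0.1,-0.5,0],-1],[[0,0,0],[0.2,-1,0],-1]])

```text
time: 2.28
tool_pos: [0.4665, -0.0887, 0.3313]
tcp_rot: [-1.934, -2.476, -0.001]
wrist_force: [0.5, 0.6, 0.2]
width: 1.002
```

Emit:
move_arm(deltas=[[[0,0,0],[0,-0.4,-0.5],-1],[[0,0,0],[0,-0.4,-0.5],-1],[[0,0,0],[0,-0.4,-0.5],-1]])

```text
time: 2.65
tool_pos: [0.4664, -0.1275, 0.2812]
tcp_rot: [-1.935, -2.474, -0.001]
wrist_force: [-0.0, -0.4, 0.0]
width: 1.001
```

```bash
python3 - <<'E'
from h import *
p,d,i=cap('wrist','w2');print(-i['R'].T@i['t'],i['R'][2])
X,z=cloud('w2')
for lo,hi in((.15,.165),(.12,.126)):
    m=(X[...,2]>lo)&(X[...,2]<hi);print(np.nanmedian(X[m],0))
    v,u=np.where(m);print(u.min(),u.max(),v.min(),v.max())
E
```

```text
[ 0.44832987 -0.05494708  0.42422725] [ 0.06984223 -0.28233199 -0.95677098]
[ 0.46856348 -0.15562386  0.1529233 ]
303 329 258 282
[ 0.45529879 -0.15424961  0.12321489]
245 387 208 303
```

View pics/w2.png

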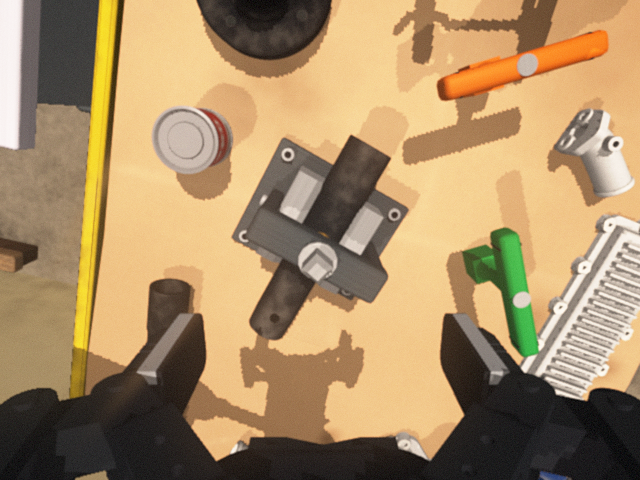

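The screw head is near (317,262) on the yoke. I rectify it to world axes at head height to read its angle.

```bash
python3 - <<'E'
from h import *
z=np.load('pics/w2.npz');K,R,t=z['K'],z['R'],z['t']
def rec(h):
    c=np.array([.4686,-.1556]);s=.06/560  # image up=+x, left=+y
    H=np.linalg.inv(np.array([[0,-s,c[0]+.03],[-s,0,c[1]+.03],[0,0,1]]))
    M=K@np.column_stack([R[:,0],R[:,1],R[:,2]*h+t])
    # world xy -> pix M ; rect pix -> world inv(H)
    T=M@np.linalg.inv(H)
    return cv2.warpPerspective(z['p'][:,:,::-1],T,(560,560),flags=cv2.WARP_INVERSE_MAP|cv2.INTER_CUBIC)
cv2.imwrite('pics/r2.png',rec(.147))
E
```

```text
(no output)
```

View pics/r2.png

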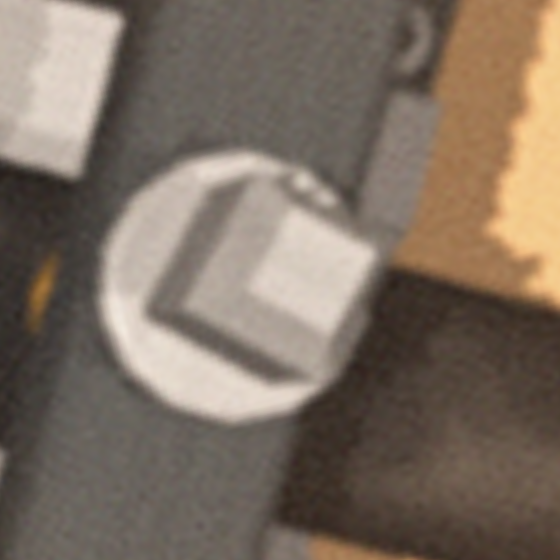

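The top square's edges run at about 28° clockwise (corners (290,210), (375,250), (328,335), (245,290)), so the head yaw is about -28° mod 90 and its centre about (0.4687,-0.156). That fits the fixture yaw of about -15° plus 0.23 rad of screw angle. Back to the key to grasp it.

Emit:
move_arm(deltas=[[[0,0,0],[0.1,0.5,0],-1],[[0,0,0],[0.2,1,0],-1]])

```text
time: 2.95
tool_pos: [0.4874, -0.0265, 0.2835]
tcp_rot: [1.934, 2.471, 0.004]
wrist_force: [0.5, -0.1, 0.3]
width: 0.996
```

Emit:
move_arm(deltas=[[[0,0,0],[0,0.5,0],-1],[[0,0,0],[0,1,0],-1]])

```text
time: 3.2
tool_pos: [0.4867, 0.0747, 0.2835]
tcp_rot: [1.932, 2.474, 0.005]
wrist_force: [1.3, 0.1, -0.3]
width: 1.002
```

Emit:
move_arm(deltas=[[[0,0,0],[0.1,0.5,0],-1],[[0,0,0],[0.13,1,0],-1],[[0,0,0],[0.13,1,0],-1],[[0,0,0],[0.13,1,0],-1]])

```text
time: 3.7
tool_pos: [0.4991, 0.1724, 0.2825]
tcp_rot: [1.932, 2.475, 0.002]
wrist_force: [-0.3, -0.4, 0.2]
width: 1.005
```

```bash
python3 - <<'E'
from h import *
s=status.read_state();print(s['tool_pos'],s['tcp_rot'])
p,d,i=cap('wrist','w3');print(-i['R'].T@i['t'])
X,z=cloud('w3')
m=(X[...,2]>.185)&(X[...,2]<.205)&(p.max(2)<70)
n,l,s,c=cv2.connectedComponentsWithStats(m.astype(np.uint8))
for k in range(1,n):
    if s[k,4]>300:
        A=X[l==k];r=cv2.minAreaRect(A[:,:2].astype(np.float32)*1000);print(s[k],np.round(r[0],1),np.round(r[1],1),round(r[2],1),np.percentile(A[:,2],[5,50,95]).round(4))
E
```

```text
[0.49913789 0.17242524 0.28253274] [1.93243615e+00 2.47522803e+00 1.88541880e-03]
[0.4805758  0.24508745 0.42541402]
[335 125  13 100 437] [498.2 217.8] [ 6.3 56.4] 12.9 [0.1926 0.195  0.1964]
```

View pics/w3.png

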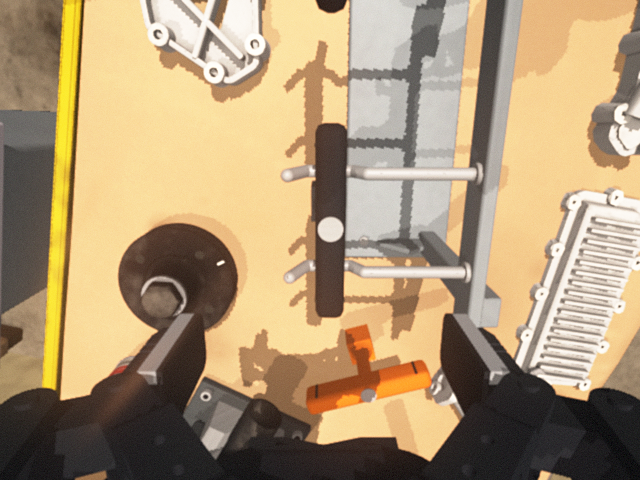

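The disc is now at (330,230), and the bar runs between the prongs from (331,125) to (329,315).

```bash
python3 - <<'E'
from h import *
print(px('w3',330,230,.197),px('w3',331,124,.19),px('w3',329.5,317,.19), px('w2',317,259,.153))
E
```

```text
[0.50007635 0.1863847  0.197     ] [0.48592287 0.24430622 0.19      ] [0.51486116 0.12801433 0.19      ] [ 0.46700027 -0.14735293  0.153     ]
```

Emit:
move_arm(deltas=[[[0,0,0],[0.01,0.14,0],-1],[[0,0,0],[0.01,0.14,-0.3],-1],[[0,0,0],[0.01,0.14,-0.6],-1],[[0,0,0],[0.01,0.14,-0.6],-1],[[0,0,0],[0.01,0.14,-0.6],-1]])

```text
time: 4.38
tool_pos: [0.5009, 0.1853, 0.2224]
tcp_rot: [1.937, 2.472, 0.002]
wrist_force: [-0.4, 0.3, 0.2]
width: 1.005
```

Emit:
move_arm(deltas=[[[0,0,0],[0,0,-0.3],-1],[[0,0,0],[0,0,-0.58],-1],[[0,0,0],[0,0,-0.58],-1],[[0,0,0],[0,0,-0.58],-1]])

```text
time: 4.88
tool_pos: [0.5015, 0.1857, 0.1653]
tcp_rot: [1.936, 2.472, 0.004]
wrist_force: [-0.2, 0.7, 0.2]
width: 1.001
```

Emit:
move_arm(deltas=[[[0,0,0],[0,0,0],0.5],[[0,0,0],[0,0,0],0.8],[[0,0,0],[0,0,0],1],[[0,0,0],[0,0,0],1],[[0,0,0],[0,0,0],1],[[0,0,0],[0,0,0],1]], grip_force=80)

```text
time: 5.62
tool_pos: [0.5005, 0.1854, 0.1637]
tcp_rot: [1.936, 2.473, 0.001]
wrist_force: [-0.6, 1.0, 2.5]
width: 0.196
```

Gripped at width 0.196 (≈17 mm). Lift, then carry to the clamp while turning.

Emit:
move_arm(deltas=[[[0,0,0],[0,0,0.25],1],[[0,0,0],[0,0,0.6],1],[[0,0,0],[0,0,1],1],[[0,0,0],[0,0,1],1]])

```text
time: 6.12
tool_pos: [0.502, 0.1859, 0.2661]
tcp_rot: [1.935, 2.471, 0.008]
wrist_force: [0.9, -0.2, -3.4]
width: 0.199
```

Emit:
move_arm(deltas=[[[0,0,0],[0,-0.2,0.2],1],[[0,0,0],[0,-0.6,0.3],1],[[0,0,0],[0,-1,0.3],1]])

```text
time: 6.5
tool_pos: [0.4997, 0.0835, 0.2929]
tcp_rot: [-1.935, -2.474, 0.002]
wrist_force: [0.2, -0.0, -4.2]
width: 0.198
```

Emit:
move_arm(deltas=[[[0,0,-0.06],[-0.1,-0.4,0],1],[[0,0,-0.12],[-0.2,-0.8,0],1],[[0,0,-0.18],[-0.2,-1,0],1]])

```text
time: 6.88
tool_pos: [0.478, -0.0174, 0.2916]
tcp_rot: [-2.27, -2.169, 0.005]
wrist_force: [0.4, -0.4, -2.6]
width: 0.196
```

Emit:
move_arm(deltas=[[[0,0,-0.08],[-0.1,-0.4,0],1],[[0,0,-0.16],[-0.12,-0.8,0],1],[[0,0,-0.22],[-0.12,-1,0],1],[[0,0,-0.287],[-0.12,-1,0],1],[[0,0,-0.287],[-0.12,-1,0],1]])

```text
time: 7.5
tool_pos: [0.4668, -0.1155, 0.2918]
tcp_rot: [-2.693, -1.613, 0.004]
wrist_force: [0.8, -0.4, -2.4]
width: 0.199
```

Emit:
move_arm(deltas=[[[0,0,0],[0.02,-0.2,0],1],[[0,0,0],[0.02,-0.415,0],1],[[0,0,0],[0.02,-0.415,-0.4],1],[[0,0,0],[0.02,-0.415,-0.4],1],[[0,0,0],[0.02,-0.415,-0.4],1],[[0,0,0],[0.02,-0.415,-0.4],1]])

```text
time: 8.25
tool_pos: [0.4711, -0.1563, 0.255]
tcp_rot: [2.692, 1.615, 0.002]
wrist_force: [0.3, -0.0, -3.9]
width: 0.199
```

```bash
python3 - <<'E'
from h import *
s=status.read_state();print(s['tool_pos'],s['tcp_rot'],s['torque'])
p,d,i=cap('wrist','w4');q,_,_=cap('scene','s4')
cv2.imwrite('pics/m4.png',np.vstack([cv2.resize(p,(400,300)),cv2.resize(q[220:295,320:420],(400,300),interpolation=2)])[:,:,::-1])
E
```

```text
[ 0.47105053 -0.15630743  0.25498355] [2.69229964e+00 1.61493916e+00 2.44367739e-03] [-0.02744269 -0.00659649 -0.02504246]
```

View pics/m4.png

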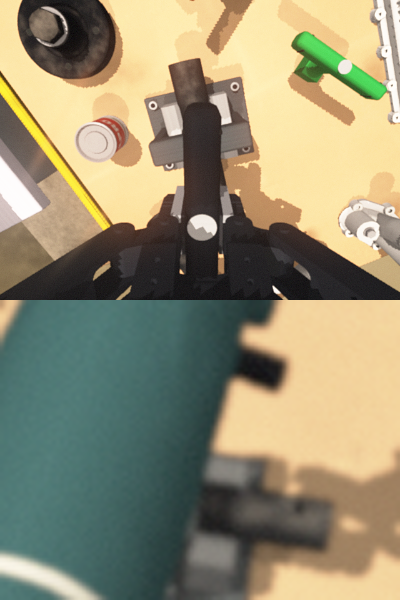

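The wrist view shows the bar gripped, with the disc at about w4 (322,365) and the fixture underneath. The arm hides the scene view.

```bash
python3 - <<'E'
from h import *
s=status.read_state();print(s['tool_pos'],s['tcp_rot'],s['wrist_force'])
print(px('w4',322,363,.288),px('w4',322,367,.288),px('w2',316,270,.153))
X,z=cloud('w4');d=z['d'];m=(abs(X[...,2]-.288)<.01)
m[:, :280]=0;m[:,360:]=0;g=z['p'].min(2);mm=m&(g>150);v,u=np.where(mm);print(u.mean(),v.mean(),len(u),v.min(),v.max(),np.nanmean(X[mm],0))
E
```

```text
[ 0.47097934 -0.15625388  0.2548085 ] [2.69257246e+00 1.61470594e+00 2.37745937e-03] [-0.18869421  1.07049782 -2.21454732]
[ 0.47125948 -0.15426686  0.288     ] [ 0.47057836 -0.1555445   0.288     ] [ 0.46828886 -0.15564695  0.153     ]
326.5186274509804 356.73039215686276 1020 322 381 [ 0.47362198 -0.15284312  0.28822691]
```

Emit:
move_arm(deltas=[[[0,0,0],[-0.02,-0.01,0],1],[[0,0,0],[-0.02,-0.01,-0.15],1],[[0,0,0],[-0.02,-0.01,-0.3],1],[[0,0,0],[-0.02,-0.01,-0.3],1],[[0,0,0],[-0.02,-0.01,-0.3],1]])

```text
time: 8.98
tool_pos: [0.4678, -0.157, 0.2229]
tcp_rot: [-2.694, -1.614, 0.001]
wrist_force: [-0.1, 0.2, -2.8]
width: 0.198
```

Emit:
move_arm(deltas=[[[0,0,0],[0,0,-0.05],1],[[0,0,0],[0,0,-0.1],1],[[0,0,0],[0,0,-0.1],1]])

```text
time: 9.35
tool_pos: [0.4679, -0.157, 0.2127]
tcp_rot: [-2.694, -1.614, 0.001]
wrist_force: [0.2, -0.4, -2.8]
width: 0.2
```

The mouth is 16 mm below the head's top with no side force, so the fit is clean. Seating it.

Emit:
move_arm(deltas=[[[0,0,0],[0,0,-0.03],1],[[0,0,0],[0,0,-0.05],1],[[0,0,0],[0,0,-0.06],1],[[0,0,0],[0,0,-0.06],1]])

```text
time: 9.85
tool_pos: [0.4681, -0.1572, 0.2072]
tcp_rot: [-2.695, -1.615, 0.0]
wrist_force: [0.3, -0.0, -3.9]
width: 0.2
```

Emit:
move_arm(deltas=[[[0,0,-0.06],[0,0,0],1],[[0,0,-0.13],[0,0,0],1],[[0,0,-0.2],[0,0,0],1],[[0,0,-0.27],[0,0,0],1],[[0,0,-0.34],[0,0,0],1],[[0,0,-0.34],[0,0,0],1]])

```text
time: 10.6
tool_pos: [0.4682, -0.1574, 0.2075]
tcp_rot: [3.024, 0.848, 0.0]
wrist_force: [-0.4, -1.0, -2.3]
width: 0.198
```

```bash
python3 - <<'E'
from h import *
s=status.read_state();print(s['tool_pos'],s['tcp_rot'],s['torque'],s['wrist_force'],s['q'])
E
```

```text
[ 0.46820462 -0.15737684  0.20749764] [3.02447275e+00 8.48019722e-01 2.29099590e-05] [-0.18276316  0.09939864 -0.00163028] [-0.35420559 -0.97235634 -2.25460728] [-3.74430664e-01 -6.56525690e-02  2.00919500e+00 -4.03733782e-04
  1.19774745e+00  6.49779598e-01]
```

Emit:
move_arm(deltas=[[[0,0,-0.07],[0,0,0],1],[[0,0,-0.14],[0,0,0],1],[[0,0,-0.21],[0,0,0],1],[[0,0,-0.28],[0,0,0],1]])

```text
time: 11.1
tool_pos: [0.4681, -0.157, 0.2075]
tcp_rot: [-3.137, -0.164, 0.0]
wrist_force: [-0.4, 0.3, -2.2]
width: 0.195
```

```bash
python3 - <<'E'
from h import *
s=status.read_state();print(s['tcp_rot'],s['torque'],s['wrist_force'])
E
```

```text
[-3.13706453e+00 -1.64363372e-01  1.63242217e-04] [ 0.10091904 -0.18196344  0.1340939 ] [-0.42353615  0.25215609 -2.15343803]
```

Emit:
move_arm(deltas=[[[0,0,-0.05],[0,0,0],1],[[0,0,-0.1],[0,0,0],1],[[0,0,-0.14],[0,0,0],1],[[0,0,-0.14],[0,0,0],1]])

```text
time: 11.6
tool_pos: [0.4681, -0.1569, 0.2074]
tcp_rot: [-3.136, 0.176, 0.0]
wrist_force: [-1.1, 1.4, -2.3]
width: 0.198
```

```bash
python3 - <<'E'
from h import *
s=status.read_state();print(s['tcp_rot'],s['torque'],s['wrist_force'],s['q'][5])
E
```

```text
[-3.13615169e+00  1.75543254e-01  6.94646217e-05] [ 0.20405375 -0.05453377  0.06602019] [-1.08649242  1.42236968 -2.27644245] 1.3082686716839822
```

Emit:
move_arm(deltas=[[[0,0,-0.05],[0,0,0],1],[[0,0,-0.05],[0,0,0],1]])

```text
time: 11.85
tool_pos: [0.4682, -0.1569, 0.2074]
tcp_rot: [-3.127, 0.298, -0.0]
wrist_force: [-0.3, 1.5, -1.5]
width: 0.199
```

```bash
python3 - <<'E'
from h import *
s=status.read_state();print(s['tcp_rot'],s['torque'],s['wrist_force'],s['q'][5])
E
```

```text
[-3.12683474e+00  2.98201038e-01 -4.29358123e-05] [0.38602258 0.22546762 0.10558604] [-0.33056102  1.50110775 -1.49703534] 1.3865727269190349
```

Emit:
move_arm(deltas=[[[0,0,-0.05],[0,0,0],1],[[0,0,-0.05],[0,0,0],1]])

```text
time: 12.1
tool_pos: [0.4682, -0.1568, 0.2074]
tcp_rot: [-3.113, 0.42, -0.0]
wrist_force: [-0.8, 1.6, -1.2]
width: 0.2
```

```bash
python3 - <<'E'
from h import *
s=status.read_state();print(s['tcp_rot'],s['torque'],s['wrist_force'],s['q'][5])
E
```

```text
[-3.11271783e+00  4.20188794e-01 -1.33783903e-05] [0.47235317 0.11833557 0.1164915 ] [-0.75602245  1.55373042 -1.2032617 ] 1.4647731491076468
```

Emit:
move_arm(deltas=[[[0,0,-0.05],[0,0,0],1],[[0,0,-0.05],[0,0,0],1]])

```text
time: 12.35
tool_pos: [0.4683, -0.1569, 0.2074]
tcp_rot: [-3.094, 0.54, -0.0]
wrist_force: [-0.7, 2.8, -0.5]
width: 0.2
```

```bash
python3 - <<'E'
from h import *
s=status.read_state();print(s['tcp_rot'],s['torque'],s['wrist_force'],s['q'][5])
E
```

```text
[-3.09436543e+00  5.40261229e-01 -1.17360223e-04] [0.63546789 0.17678271 0.66619312] [-0.652098    2.83389551 -0.47019236] 1.5423627135480973
```

Emit:
move_arm(deltas=[[[0,0,-0.04],[0,0,0],1],[[0,0,-0.04],[0,0,0],1]])

```text
time: 12.6
tool_pos: [0.4683, -0.1568, 0.2074]
tcp_rot: [-3.076, 0.637, -0.0]
wrist_force: [-0.4, 3.1, -0.8]
width: 0.199
```

```bash
python3 - <<'E'
from h import *
s=status.read_state();print(s['tcp_rot'],s['torque'],s['wrist_force'],s['q'][5])
E
```

```text
[-3.07613386e+00  6.36528917e-01 -2.26377416e-04] [0.74997544 0.05869629 1.14982655] [-0.384609    3.10128419 -0.84766015] 1.6049201776660462
```

Torque rose from 0.12 to 1.15 N m, so the screw is on its dead stop. I relieve the twist within the socket play, then lift.

Emit:
move_arm(deltas=[[[0,0,0.05],[0,0,0],1],[[0,0,0.1],[0,0,0],1],[[0,0,0.1],[0,0,0],1]])

```text
time: 12.98
tool_pos: [0.4681, -0.157, 0.2072]
tcp_rot: [-3.115, 0.4, 0.0]
wrist_force: [-0.3, 2.6, -1.9]
width: 0.196
```

```bash
python3 - <<'E'
from h import *
s=status.read_state();print(s['tcp_rot'],s['torque'],s['wrist_force'],s['q'][5])
E
```

```text
[-3.11530641e+00  4.00351494e-01  5.53049603e-05] [0.7866516  0.35632384 0.10184979] [-0.34350347  2.60383561 -1.88358213] 1.45171662964892
```

Emit:
move_arm(deltas=[[[0,0,0.02],[0,0,0.05],1],[[0,0,0.02],[0,0,0.15],1],[[0,0,0.02],[0,0,0.3],1],[[0,0,0.02],[0,0,0.5],1],[[0,0,0.02],[0,0,0.8],1],[[0,0,0.02],[0,0,0.8],1]])

```text
time: 13.72
tool_pos: [0.4702, -0.1585, 0.2916]
tcp_rot: [3.119, -0.352, 0.012]
wrist_force: [0.3, 0.6, -3.0]
width: 0.203
```

```bash
python3 - <<'E'
from h import *
s=status.read_state();print(s['tcp_rot'],s['torque'],s['wrist_force'],s['q'])
E
```

```text
[ 3.11894739 -0.3515013   0.0117922 ] [ 0.01854561 -0.01724897  0.03628102] [ 0.25110056  0.59237821 -2.98269463] [-3.74646460e-01 -1.18062155e-01  1.90168816e+00 -8.51570519e-04
  1.34996312e+00  1.42078341e+00]
```

Emit:
move_arm(deltas=[[[0,0,0.08],[0,0.2,0],1],[[0,0,0.18],[0,0.5,0],1],[[0,0,0.28],[0,0.8,0],1],[[0,0,0.38],[0,1,0],1],[[0,0,0.48],[0,1,0],1]])

```text
time: 14.35
tool_pos: [0.4676, -0.056, 0.2863]
tcp_rot: [-3.029, -0.833, 0.002]
wrist_force: [-0.2, 0.2, -2.8]
width: 0.198
```

Emit:
move_arm(deltas=[[[0,0,0.1],[0.1,0.3,0],1],[[0,0,0.2],[0.2,0.6,0],1],[[0,0,0.3],[0.3,1,0],1],[[0,0,0.4],[0.3,1,0],1]])

```text
time: 14.85
tool_pos: [0.4982, 0.0449, 0.2862]
tcp_rot: [-2.622, -1.729, 0.001]
wrist_force: [0.1, -1.1, -4.2]
width: 0.2
```

Emit:
move_arm(deltas=[[[0,0,0.1],[0,0.3,0],1],[[0,0,0.2],[0,0.6,0],1],[[0,0,0.3],[0,0.8,0.1],1],[[0,0,0.42],[0,0.8,0.1],1],[[0,0,0.42],[0,0.8,0.1],1],[[0,0,0.42],[0,0.8,0.1],1]])

```text
time: 15.6
tool_pos: [0.4978, 0.1225, 0.2965]
tcp_rot: [-1.935, -2.475, 0.002]
wrist_force: [0.2, -0.9, -3.8]
width: 0.197
```

```bash
python3 - <<'E'
from h import *
s=status.read_state();print(s['tool_pos'],s['tcp_rot'],s['wrist_force'])
p,d,i=cap('wrist','w5');X,z=cloud('w5');print(-i['R'].T@i['t'])
m=(X[...,2]>.29)&(X[...,2]<.36)&(p.max(2)<80);m[:,:260]=0;m[:,380:]=0
A=X[m];r=cv2.minAreaRect(A[:,:2].astype(np.float32)*1000);print(r)
R=i['R'];
for y in np.arange(A[:,1].min(),A[:,1].max(),.006):
    b=A[abs(A[:,1]-y)<.003]
    if len(b)>5:print(y.round(3),np.percentile(b[:,2],80).round(4),np.median(b[:,0]).round(4),len(b))
E
```

```text
[0.49781704 0.12246394 0.29654706] [-1.93469414e+00 -2.47452647e+00  1.67217639e-03] [ 0.17093037 -0.91925957 -3.82808633]
[0.47977682 0.19524955 0.43943577]
((493.200927734375, 134.7245330810547), (39.83408737182617, 90.47460174560547), 27.704072952270508)
0.09 0.327 0.4969 16
0.096 0.3292 0.5026 558
0.102 0.3293 0.5027 766
0.108 0.3294 0.5012 818
0.114 0.3335 0.4978 1073
0.12 0.3422 0.5043 659
0.126 0.3395 0.4888 689
0.132 0.3488 0.4862 2232
0.138 0.3471 0.5023 1928
0.144 0.3293 0.4928 979
0.15 0.3293 0.4928 837
0.156 0.3293 0.4925 678
0.162 0.3293 0.492 561
0.168 0.3289 0.4927 299
0.174 0.3285 0.4924 178
0.18 0.3275 0.4917 61
```

View pics/w5.png

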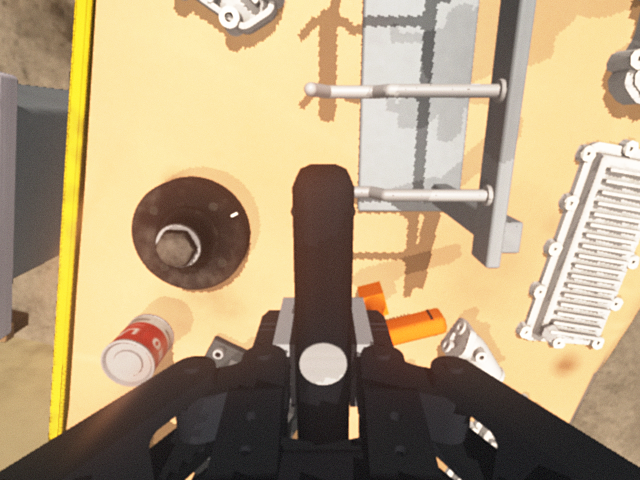

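The bar is level (z 0.3293 at both ends), centred in the jaws and at yaw 13.9°. Returning it to the fork.

Emit:
move_arm(deltas=[[[0,0,0],[0.03,0.3,0],1],[[0,0,0],[0.03,0.63,0],1],[[0,0,0],[0.03,0.63,0],1],[[0,0,0],[0.03,0.63,0],1],[[0,0,0],[0.03,0.63,0],1]])

```text
time: 16.27
tool_pos: [0.5011, 0.185, 0.2971]
tcp_rot: [1.933, 2.477, -0.001]
wrist_force: [0.3, 0.6, -3.1]
width: 0.198
```

Emit:
move_arm(deltas=[[[0,0,0],[0,0,-0.3],1],[[0,0,0],[0,0,-0.6],1],[[0,0,0],[0,0,-1],1],[[0,0,0],[0,0,-1],1],[[0,0,0],[0,0,-1],1]])

```text
time: 16.9
tool_pos: [0.502, 0.1857, 0.1987]
tcp_rot: [1.931, 2.477, 0.002]
wrist_force: [0.4, -0.1, -3.3]
width: 0.195
```

Emit:
move_arm(deltas=[[[0,0,0],[0,0,-0.1],1],[[0,0,0],[0,0,-0.2],1],[[0,0,0],[0,0,-0.3],1],[[0,0,0],[0,0,-0.33],1],[[0,0,0],[0,0,-0.33],1]])

```text
time: 17.52
tool_pos: [0.5012, 0.1859, 0.1641]
tcp_rot: [-1.931, -2.478, 0.0]
wrist_force: [-0.0, 0.6, -3.3]
width: 0.201
```

Emit:
move_arm(deltas=[[[0,0,0],[0,0,-0.01],1],[[0,0,0],[0,0,-0.01],1],[[0,0,0],[0,0,-0.015],1],[[0,0,0],[0,0,-0.015],1]])

```text
time: 18.02
tool_pos: [0.5016, 0.186, 0.1637]
tcp_rot: [1.93, 2.478, 0.001]
wrist_force: [-2.7, -1.1, 5.8]
width: 0.199
```

The fork now takes the weight, so I release gently and wait.

Emit:
move_arm(deltas=[[[0,0,0],[0,0,0],0.5],[[0,0,0],[0,0,0],0.2],[[0,0,0],[0,0,0],-0.3],[[0,0,0],[0,0,0],-1],[[0,0,0],[0,0,0],-1],[[0,0,0],[0,0,0],-1],[[0,0,0],[0,0,0],-1],[[0,0,0],[0,0,0],-1]])

```text
time: 19.02
tool_pos: [0.5012, 0.1859, 0.1628]
tcp_rot: [1.931, 2.478, 0.0]
wrist_force: [0.2, -0.8, -0.4]
width: 1.001
```

Emit:
move_arm(deltas=[[[0,0,0],[0,0,0.1],-1],[[0,0,0],[0,0,0.4],-1],[[0,0,0],[0,0,0.8],-1],[[0,0,0],[0,0,1],-1],[[0,0,0],[0,0,1],-1]])

```text
time: 19.65
tool_pos: [0.5024, 0.1862, 0.265]
tcp_rot: [1.929, 2.476, 0.006]
wrist_force: [0.2, 0.8, -0.9]
width: 1.0
```

Emit:
move_arm(deltas=[[[0,0,0],[-0.2,0,0.5],-1],[[0,0,0],[-0.53,0.2,0.67],-1],[[0,0,0],[-0.53,0.23,0.67],-1],[[0,0,0],[-0.53,0.23,0.67],-1]])

```text
time: 20.15
tool_pos: [0.4477, 0.2086, 0.3278]
tcp_rot: [-1.929, -2.478, 0.004]
wrist_force: [-0.5, 0.2, -1.3]
width: 1.002
```

```bash
python3 - <<'E'
from h import *
s=status.read_state();print(s['tool_pos'],s['tcp_rot'],s['wrist_force'])
a,b=np.load('pics/w1.npz'),None
p,d,i=cap('wrist','w6');q,_,_=cap('top','t6')
print(-i['R'].T@i['t'])
for f in('w1','w6'):
    X,z=cloud(f);m=(X[...,2]>.175)&(X[...,2]<.215)&(z['p'].max(2)<70)
    n,l,s,c=cv2.connectedComponentsWithStats(m.astype(np.uint8))
    for k in range(1,n):
        if s[k,4]>500:
            A=X[l==k];r=cv2.minAreaRect(A[:,:2].astype(np.float32)*1000);print(f,s[k],np.round(r[0],1),np.round(r[1],1),round(r[2],1),np.percentile(A[:,2],[5,50,95]).round(4))
o=np.load('pics/top1.npz')['p']
cr=lambda im:cv2.resize(im[200:310,100:410],None,fx=2.5,fy=2.5,interpolation=2)
cv2.imwrite('pics/m6.png',np.vstack([cr(o),cr(q)])[:,:,::-1])
E
```

```text
[0.44766609 0.20860585 0.32783824] [-1.92931683 -2.47825953  0.00380933] [-0.50714137  0.17148919 -1.29133524]
[0.42947782 0.28145726 0.47069429]
w1 [ 378    0   31  104 2603] [463.2 331.9] [17.6 61.2] 13.6 [0.1863 0.1911 0.193 ]
w1 [371 189  29 115 884] [495.8 202.2] [17.8 88.6] 14.0 [0.1837 0.1946 0.1966]
w6 [ 379    0   33  106 2719] [463.5 331.9] [17.8 62.1] 13.8 [0.1864 0.1911 0.193 ]
w6 [ 371  191   31  144 1616] [499.3 193. ] [ 18.1 108.6] 14.2 [0.186  0.1951 0.197 ]
```

View pics/m6.png

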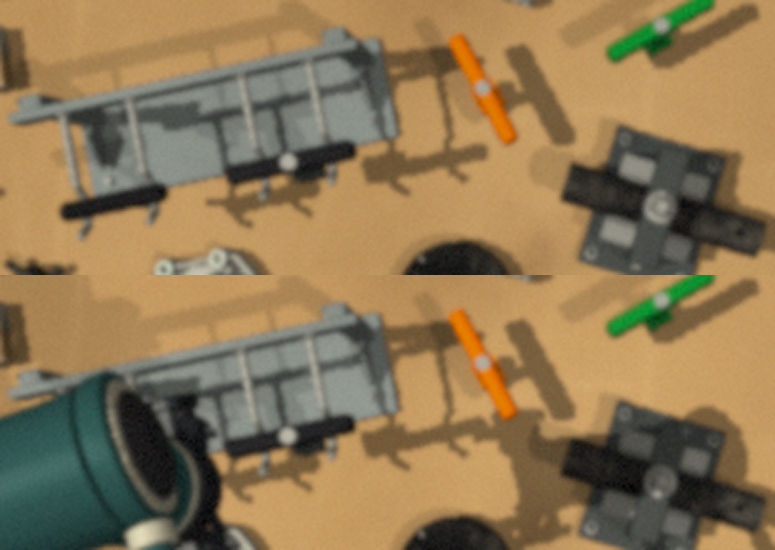

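Before (top) and after (bottom): the key is back on its fork, at the same place to within about 1 mm, and the hex key and tube are unmoved. Last check is the screw head angle.

Emit:
move_arm(deltas=[[[0,0,0],[0,-0.5,0],-1],[[0,0,0],[0,-1,0],-1]])

```text
time: 20.5
tool_pos: [0.4481, 0.1075, 0.3281]
tcp_rot: [-1.928, -2.478, 0.004]
wrist_force: [1.1, -0.3, 0.9]
width: 0.997
```

Emit:
move_arm(deltas=[[[0,0,0],[0,-0.5,0],-1],[[0,0,0],[0,-1,0],-1]])

```text
time: 20.75
tool_pos: [0.4479, 0.0068, 0.3284]
tcp_rot: [-1.93, -2.477, 0.002]
wrist_force: [1.2, 0.1, 0.4]
width: 0.999
```

Emit:
move_arm(deltas=[[[0,0,0],[0.1,-0.5,0],-1],[[0,0,0],[0.2,-1,0],-1]])

```text
time: 21.0
tool_pos: [0.4679, -0.0935, 0.3285]
tcp_rot: [-1.931, -2.476, 0.001]
wrist_force: [-0.1, -0.1, 0.0]
width: 0.999
```

Emit:
move_arm(deltas=[[[0,0,0],[0,-0.4,-0.4],-1],[[0,0,0],[0,-0.4,-0.4],-1],[[0,0,0],[0,-0.4,-0.4],-1],[[0,0,0],[0,-0.4,-0.4],-1]])

```text
time: 21.5
tool_pos: [0.4688, -0.1305, 0.2907]
tcp_rot: [1.929, 2.478, 0.001]
wrist_force: [1.1, 0.5, -0.0]
width: 0.998
```

```bash
python3 - <<'E'
from h import *
cap('wrist','w7')
def rec(f,h=.150):
    z=np.load(f'pics/{f}.npz');K,R,t=z['K'],z['R'],z['t']
    c=np.array([.4686,-.1556]);s=.1/400
    G=np.array([[0,-s,c[0]+.05],[-s,0,c[1]+.05],[0,0,1]])
    T=K@np.column_stack([R[:,0],R[:,1],R[:,2]*h+t])@G
    return cv2.warpPerspective(z['p'][:,:,::-1],T,(400,400),flags=cv2.WARP_INVERSE_MAP|cv2.INTER_CUBIC)
cv2.imwrite('pics/m7.png',np.hstack([rec('w2'),rec('w7')]))
E
```

```text
(no output)
```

View pics/m7.png

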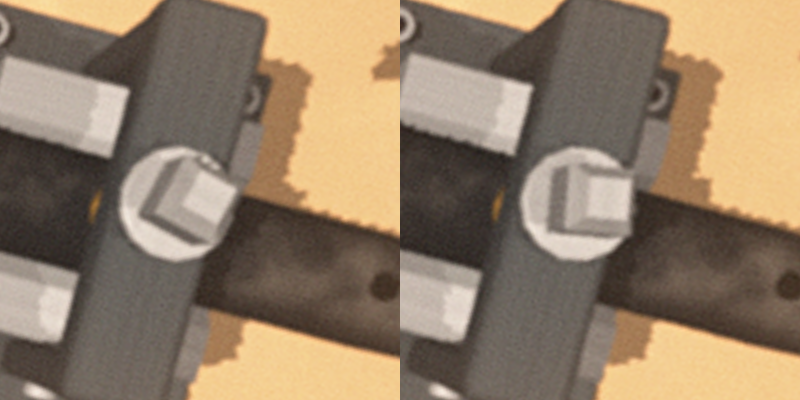

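The head has turned from about -28° to about -94° (edges now at 2–4° mod 90). The expected stop is about -94.5°, and the torque rise and absence of reverse torque agree. Handing in.

```bash
python3 -c "
from h import *
print(order.finish_job())"
```

```text
the job is handed in; nothing more can be done
None
```

I took the square-socket key off its right-hand fork, fitted it over the screw head and turned the screw clockwise to its dead stop. I then lifted the key off, hung it back on the same fork and handed the job in at about 21.5 s. No verdict was reported.

What the last checks showed:
- **Screw:** the turning torque rose from about 0.12 to 1.15 N m at the stop. A close view shows the head turned about 66°, from roughly -28° to -94°, where full tightness should lie near -94.5°. My reading of that angle is only good to a few degrees, and 1.3 rad lies only 5.7° before the stop. The torque rise is therefore the stronger evidence.
- **Keys:** the square key is level, at about 14° like the rack, and its position before and after agrees by eye in the top view. The wrist depth fits differ by some 10 mm along the bar, but the earlier fit covered only 89 mm of the 120 mm bar. The hex key reads the same to within 0.5 mm.
- **Tube and surroundings:** the tube looks unmoved in the before and after pictures. I saw no contact with the pulley or elbows, but did not measure them afterwards.
- **Not measured:** the pad's force on the tube was not read directly; it is inferred from the screw being at its stop.

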